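# Tip the dried ore out of the moisture balance's dish

## Task

Take the white dish by its handle from the moisture balance, under the lamp bar, tip its four lumps of ore out into the blue tray, and stand the empty dish upright again in the middle of the balance's pan. Set it down gently, feeling for the touch, for the pan is delicate and is overloaded by a push of a few newtons; do not knock the lamp bar or disturb the other things.

Things in the scene. Friction and masses are not known exactly. Their poses are not given: they have to be found in the camera images.
- dish_grip (a point): Grasp point on the dish's handle, mid-way along it, on its centre line. The handle is a straight round light-wood bar, 15 mm thick, 100 mm long, level when the dish stands. Axes as the dish's: x runs along the handle towards the bowl, z is the dish's up. The point lies 108 mm from the bowl's axis, 48 mm outside the rim and 36 mm above the dish's underside; the free end is 46 mm further out.
- dish: White porcelain dish, about 160 g, four lumps in it (origin: centre of its underside; x away from the handle, z up). Round, open, flared: foot 60, rim 120 mm in diameter, 42 mm high; wall 4, floor 5 mm thick. Its wall leans out 35 degrees; how well lumps slide on it varies: they come out at a tip of 65 to 90 degrees, and some may cling until shaken. It starts on the pan under the lamp, handle towards the keypad.
- balance: Moisture balance, fixed, grey and blue. Origin on the bench under the pan's centre; x points from the keypad to the column. The grey block is 190 (x) by 170 (y) by 60 mm high, centred on the origin; in front of it (x -193 to -93 mm) lies a keypad panel at most 45 mm high. A column 26 mm thick at x = +80 mm carries the lamp bar.
- pan_top (a point): Centre of the upper face of the round steel weighing pan, 90 mm in diameter; 82 mm above the bench when unloaded; it sinks under load. Axes as the balance's. The dish belongs in the middle of it.
- pan (a joint): How far the sprung pan has sunk, m: 0 unloaded, 0.006 on its stop. It sinks about 0.67 mm per newton (1500 N/m, well damped): 0.3 mm by its own weight, 0.8 to 1.4 mm more under the empty dish, 0.3 mm under the lumps. Beyond 0.004 it is overloaded: a further push of 3 to 4 N is too much, so feel for the touch.
- lamp_under (a point): Middle of the underside of the grey lamp bar on the column: bar 270 mm long (balance's x, -180 to +90 mm), 28 wide, 22 high, underside 262 mm above the bench. It runs above the dish and the whole handle, about 145 mm over the handle: a gripper cannot come down on the handle from straight above, but fits in from either side, leaning some 35 to 50 degrees from vertical about the handle.
- lamp: The lamp bar itself (its origin is the balance's origin on the bench; see lamp_under for where it is).
- blue_tray: Open blue plastic sample tray, loose, 0.7 kg, 200 (x) by 170 (y) by 45 mm high, walls and floor 4 mm; origin at the centre of its underside. It stands left or right of the balance.
- grey_tray: Open empty grey tray of the same size on the other side, a bystander.
- bottle: Amber bottle with red cap, a bystander, 68 mm in diameter, 140 mm high; origin at the centre of its underside.
- beaker: Small glass beaker, a bystander, 70 mm in diameter, 80 mm high; origin at the centre of its underside.
- lump0_c (a point): Centre of a rusty-brown lump of ore, 16 to 19 mm across, about 13 g; rests in the dish at the start.
- lump1_c (a point): Centre of a rusty-brown lump of ore, 16 to 19 mm across, about 13 g; rests in the dish at the start.
- lump2_c (a point): Centre of a rusty-brown lump of ore, 16 to 19 mm across, about 13 g; rests in the dish at the start.
- lump3_c (a point): Centre of a rusty-brown lump of ore, 16 to 19 mm across, about 13 g; rests in the dish at the start.
Not all that is in view belongs to the job. What is shaped like the dish but orange or turquoise is not meant.

How it is judged (in metres and radians):
On the way:
1. all four lumps are in the blue tray while the dish is still tipped by more than 45 degrees (x of lump0_c in the frame of blue_tray between -0.1 and 0.1 m and y of lump0_c in the frame of blue_tray between -0.085 and 0.085 m and z of lump0_c in the frame of blue_tray between 0 and 0.045 m and x of lump1_c in the frame of blue_tray between -0.1 and 0.1 m and y of lump1_c in the frame of blue_tray between -0.085 and 0.085 m and z of lump1_c in the frame of blue_tray between 0 and 0.045 m and x of lump2_c in the frame of blue_tray between -0.1 and 0.1 m and y of lump2_c in the frame of blue_tray between -0.085 and 0.085 m and z of lump2_c in the frame of blue_tray between 0 and 0.045 m and x of lump3_c in the frame of blue_tray between -0.1 and 0.1 m and y of lump3_c in the frame of blue_tray between -0.085 and 0.085 m and z of lump3_c in the frame of blue_tray between 0 and 0.045 m and angle between dish's own z axis and vertical above 0.785 rad), for 0.1 s.
At the end, for the whole second after the job is handed in: All four lumps lie inside the blue tray (centres within its walls, below its rim); the dish stands upright (within 5 degrees), at rest, on the pan, its axis within 15 mm of the pan's centre (x of lump0_c in the frame of blue_tray between -0.1 and 0.1 m and y of lump0_c in the frame of blue_tray between -0.085 and 0.085 m and z of lump0_c in the frame of blue_tray between 0 and 0.045 m and x of lump1_c in the frame of blue_tray between -0.1 and 0.1 m and y of lump1_c in the frame of blue_tray between -0.085 and 0.085 m and z of lump1_c in the frame of blue_tray between 0 and 0.045 m and x of lump2_c in the frame of blue_tray between -0.1 and 0.1 m and y of lump2_c in the frame of blue_tray between -0.085 and 0.085 m and z of lump2_c in the frame of blue_tray between 0 and 0.045 m and x of lump3_c in the frame of blue_tray between -0.1 and 0.1 m and y of lump3_c in the frame of blue_tray between -0.085 and 0.085 m and z of lump3_c in the frame of blue_tray between 0 and 0.045 m and horizontal distance between dish and pan_top below 0.015 m and z of dish in the frame of pan_top between -0.003 and 0.004 m and angle between dish's own z axis and vertical below 0.09 rad and linear speed of dish below 0.02 m/s); the robot touches nothing.
It fails at once if the pan is pressed or knocked down more than 4 mm (overload) (value of joint pan above 0.004 m).
It fails at once if the lamp bar is knocked with more than 10 N (contact force between anything else and lamp above 10 N).
It fails at once if the bottle, beaker or grey tray is moved more than 20 mm (distance of any of bottle, beaker, grey_tray from where it was at the start of the episode above 0.02 m).
It fails at once if the bottle or beaker is tipped over (angle between any of bottle, beaker's own z axis and vertical above 0.5 rad).
It also fails if it takes over 66 s, if anything falls off the work surface, if the arm or the gripper's body presses on something with over 40 N, if the wrist force passes 120 N, or if a joint passes its speed limit or range.

## Robot

A 6-joint arm with a two-finger parallel gripper is mounted at the origin on the work surface. World frame = base frame: x ahead of the robot, y to its left, z up, the work surface at z = 0. Lengths are in mm, angles in degrees, forces in N, time in s.
With the tool pointing down it reaches from about 350 to 725 mm from the base axis. Payload 6 kg.
Tool frame: the origin (TCP) lies midway between the tips of the shut fingers; the grasp point (between the pads) lies behind it (manip.hold_point_z is the z of the grasp point in the tool frame, in mm); z points along the fingers, y is the line along which they close (so a half turn about z gives the same grasp; the last joint's range is limited). The gripper opens to 85 mm and grips with 20 to 120 N. Pads are 22 mm wide; open, the fingers measure 114 mm over their backs; the gripper's body (76 mm by 85 mm) begins 54 mm behind the grasp point. The pads swing forward as they close: fully open they stand 13 mm farther back than shut.
Start: joints at [-56.511, 2.303, 4.859, 0, -92.561, -19.12], TCP at [148.918, -581.203, 231.261] pointing down, gripper open.
Joint ranges: [-146.85, 146.85], [-73.84, 115.35], [-62.03, 85.46], [-188.31, 113.3], [-161.28, -10.13], [-171.36, 171.36]. Speed limits (degrees/s): [147.25, 147.25, 172.46, 180, 180, 180].

## Interface

Orientations are given as [roll, pitch, yaw] about the fixed x, y, z axes, in that order (R = Rz(yaw) Ry(pitch) Rx(roll)).
In Python, from cell import manip, cams, order gives the robot as it stands. Calls block until the motion is done:
- manip.goto(position, orientation): joint-space move of the TCP to a pose.
- manip.move_l(position, ori=None, rate=150, max_force=None): straight line of the TCP; ori=None keeps the orientation; rate is the mean speed in mm/s. With max_force (N) it stops when the force on the tool has changed by that much, and returns True; else False.
- manip.movej(angles): joint-space move.
- manip.set_gripper(opening, strength=None): finger opening in mm; strength is the grip in N (None keeps the last); returns when the fingers have stopped.
- manip.wait(seconds).
- manip.solve_ik(position, orientation): joint angles nearest the present ones, or None.
- cams.get_image(name): name is "scene" or "top" or "wrist"; returns the picture (420x560x3 uint8, red, green, blue); there is no depth.
- cams.get_calibration(name): a dict with "vertical_fov" (degrees; the focal length in pixels is half the picture's height over the tangent of half this angle, whatever the lens; pixels are square), "cx", "cy" (the principal point, pixels), "rvec" (rotation vector, rad) and "tvec" (3), from world to camera coordinates, as OpenCV has them. Camera axes: x right, y down, z forward; pixel columns grow to the right and rows downward; lengths in mm; the calibration is good to about 2 mm. A picture is of the moment at which its call begins: read the wrist's pose just before it. get_calibration takes no time and is no camera call; for the wrist camera it gives the pose at the moment of the call.
A pose or a line that the arm cannot do raises manip.MotionError and nothing moves.
- order.close_job(): hands the job in; it is judged then, once.
Readings, each from a call of its own:
- manip.get_clock(): time.
- manip.get_qpos(): joint angles.
- manip.get_joint_vel(): joint speeds.
- manip.get_tau(): joint torques, N m.
- manip.get_ee_pos(): TCP position.
- manip.get_eef_rot(): TCP orientation.
- manip.get_force(): force on the tool from outside, world axes, zero at the start.
- manip.get_ft_torque(): the same for the moment, N m.
- manip.get_gripper_width(): finger opening in mm.
- manip.get_grasp_force(): force on a finger pad.
Only numpy, scipy, OpenCV 4.12 (cv2) and the standard library are available. Lean on these libraries where they do the work, as an engineer would, in place of code of your own. Each camera call takes 0.05 s, during which the arm holds its last target. There are 200 camera calls.

## Working session

There is one attempt and no reset: what is moved stays moved. The work goes in short steps, each a Python script; the robot and the scene stay as the last script left them, time stands still between calls to the robot, and variables do not carry over. Pictures are saved under pics/ and viewed, at most 10 in all, crops included, and the job is handed in when it is done.

```bash
mkdir -p pics; ls
python3 - <<'E'
from cell import manip,cams
import cv2,numpy as np
for n in ("scene","top"):
    im=cams.get_image(n); cv2.imwrite(f"pics/{n}0.png",im[:,:,::-1])
    print(n,cams.get_calibration(n))
print(manip.hold_point_z,manip.get_eef_rot(),manip.get_clock())
E
```

```text
pics
scene {'vertical_fov': 53.32395756929905, 'cx': 283.2296537393267, 'cy': 212.1172277348827, 'rvec': array([ 1.52166688,  2.40171204, -0.56312665]), 'tvec': array([ 184.66493743, -297.02623527, 1352.27044846])}
top {'vertical_fov': 47.205336175723474, 'cx': 281.76762121938526, 'cy': 208.99736443077626, 'rvec': array([ 2.18452299, -2.15795761,  0.10564701]), 'tvec': array([  -3.39903283,  486.89151187, 1284.52031112])}
-18.700000000000003 [ 1.79904489e+02 -1.17596227e-02 -1.65631872e+02] 0.1
```

View pics/scene0.png

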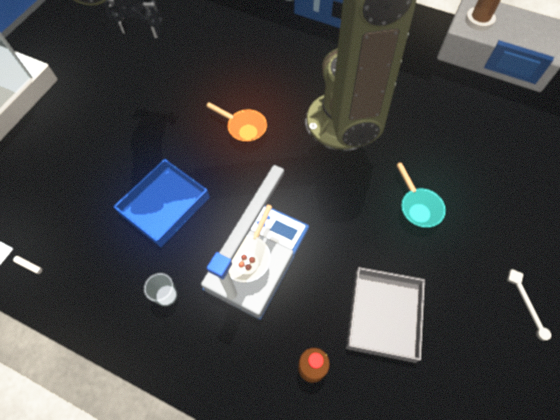

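View pics/top0.png

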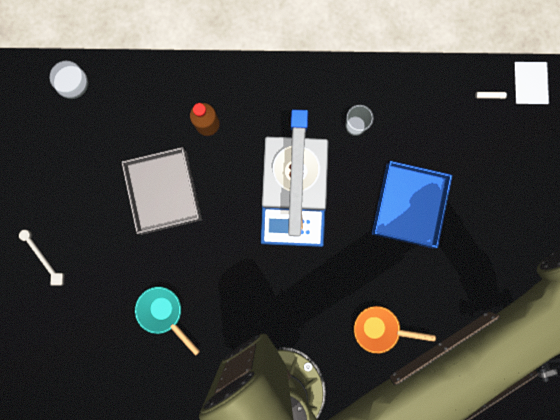

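Scene picture: the white dish with four brown lumps is at (248,262), its handle at (262,222), under the lamp bar. Possible confusions are the orange dish at (247,125) and the turquoise one at (423,208). The white one on the balance is the one meant. The blue tray is at top (412,204), the grey tray at (161,191), the bottle at (204,118) and the beaker at (359,120).

```bash
python3 - <<'E'
import cv2,numpy as np
a=cv2.imread("pics/scene0.png")[160:325,190:320]; b=cv2.imread("pics/top0.png")[105:255,245:375]
a=cv2.resize(a,(390,495),interpolation=cv2.INTER_CUBIC); b=cv2.resize(b,(390,450),interpolation=cv2.INTER_CUBIC)
o=np.zeros((495,790,3),np.uint8); o[:,:390]=a; o[:450,400:]=b
cv2.imwrite("pics/crop0.png",o)
E
cat > h.py <<'E'
from cell import manip,cams
import cv2,numpy as np
from scipy.spatial.transform import Rotation as Ro
def cal(c,h=420):
    f=h/2/np.tan(np.radians(c['vertical_fov'])/2)
    R=cv2.Rodrigues(np.array(c['rvec'],float))[0]; t=np.array(c['tvec'],float)
    return f,R,t,c['cx'],c['cy']
def ray(c,p):
    f,R,t,cx,cy=cal(c); d=R.T@np.array([(p[0]-cx)/f,(p[1]-cy)/f,1]); return -R.T@t,d
def onz(c,p,z):
    o,d=ray(c,p); return o+d*(z-o[2])/d[2]
def proj(c,X):
    f,R,t,cx,cy=cal(c); q=R@np.array(X,float)+t; return np.array([f*q[0]/q[2]+cx,f*q[1]/q[2]+cy])
E
```

```text
(no output)
```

View pics/crop0.png

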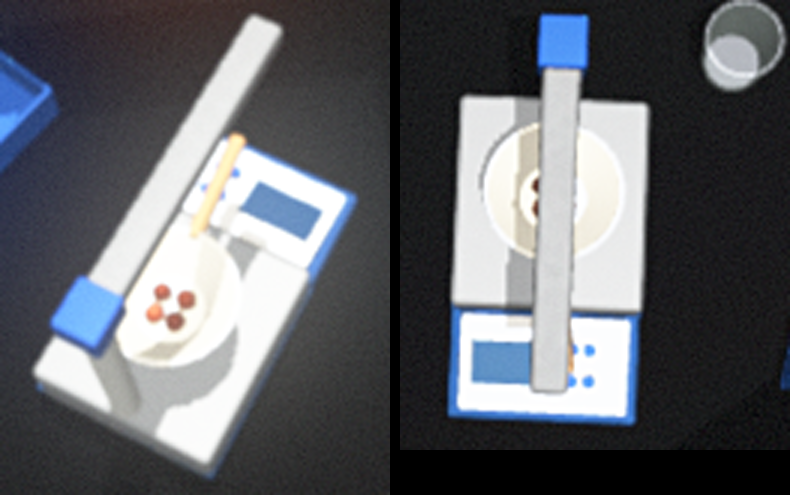

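The crop confirms the choice: a white dish with four rusty lumps, its rim centre at about (553,191) in the top half of the crop. In the scene half the handle runs from (237,137) to (197,235). The lamp bar is over it.

Run:
```python
from h import *
T=cams.get_calibration("top");S=cams.get_calibration("scene")
tp=lambda p:((p[0]-400)/3+245,p[1]/3+105); sp=lambda p:(p[0]/3+190,p[1]/3+160)
np.set_printoptions(precision=1,suppress=True)
C=[onz(T,tp(p),60) for p in [(462,96),(648,103),(640,311),(453,306)]]
print("block",np.array(C)); m=np.mean(C,0); ax=(C[0]+C[1]-C[2]-C[3]);print(m,np.degrees(np.arctan2(ax[1],ax[0])),np.linalg.norm(ax)/2)
CS=[onz(S,sp(p),60) for p in [(36,372),(212,464),(306,272)]];print("blockS",np.array(CS),(CS[0]+CS[2])/2)
print("lamp cap far/near",onz(T,tp((563,15)),284),onz(T,tp((550,391)),262))
print("rim",onz(T,tp((553,191)),122))
print("handle end/bowl S",onz(S,sp((237,137)),118),onz(S,sp((197,235)),118))
im=cv2.imread("pics/top0.png"); hsv=cv2.cvtColor(im,cv2.COLOR_BGR2HSV)
bm=cv2.inRange(hsv,(100,140,60),(125,255,255)); n,l,s,c=cv2.connectedComponentsWithStats(bm)
i=1+np.argmax(s[1:,4]); ct=cv2.findContours((l==i).astype(np.uint8),0,2)[0]
P=np.array([onz(T,p[0],45)[:2] for p in ct[0]],np.float32); print("tray",cv2.minAreaRect(P),s[i])
hs=cv2.cvtColor(cv2.imread("pics/scene0.png"),cv2.COLOR_BGR2HSV)
bm=cv2.inRange(hs,(100,140,60),(125,255,255));bm[:,215:]=0;bm[:150]=0; n,l,s,c=cv2.connectedComponentsWithStats(bm)
i=1+np.argmax(s[1:,4]); ct=cv2.findContours((l==i).astype(np.uint8),0,2)[0]
P=np.array([onz(S,p[0],45)[:2] for p in ct[0]],np.float32); print("trayS",cv2.minAreaRect(P),s[i])
for n,p in (("bottlecap",(200,109)),("beaker",(360,118))): print(n,onz(T,p,140 if n[1]=='o' else 80))
```

```text
block [[ 677.1   48.1   60. ]
 [ 672.8 -118.4   60. ]
 [ 485.6 -111.9   60. ]
 [ 488.    53.2   60. ]]
[580.9 -32.2  60. ] -1.7551999548414456 188.17110423915722
blockS [[ 674.2 -110.9   60. ]
 [ 679.8   56.6   60. ]
 [ 496.8   56.    60. ]] [585.5 -27.5  60. ]
lamp cap far/near [683. -34. 284.] [405.4 -27.6 262. ]
rim [580.6 -32.4 122. ]
handle end/bowl S [430.1 -41.5 118. ] [526.3 -31.2 118. ]
tray ((503.19403076171875, -346.1111755371094), (180.17506408691406, 207.38648986816406), 77.47856903076172) [ 372  160   81   89 5130]
trayS ((512.3037109375, -338.1322937011719), (200.88780212402344, 218.40013122558594), 77.47542572021484) [ 113  158   96   90 4681]
bottlecap [727.2 212.5 140. ]
beaker [ 726.6 -202.1   80. ]
```

```bash
cat >> h.py <<'E'
HZ=18.7
def pose(grip,yaw,lean,flip=0,back=0):
    """grip point, handle yaw (deg), lean of hand from vertical (negative: hand on the -y side)."""
    L=np.radians(lean); z=np.array([0,-np.sin(L),-np.cos(L)]); y=np.array([0,np.cos(L),-np.sin(L)])*(-1 if flip else 1)
    R=Ro.from_euler('z',yaw,degrees=True).as_matrix()@np.c_[np.cross(y,z),y,z]
    return np.array(grip)+R[:,2]*(HZ-back),Ro.from_matrix(R).as_euler('xyz',degrees=True)
def ik(*a,**k):
    q=manip.solve_ik(*[list(map(float,v)) for v in pose(*a,**k)]); return None if q is None else np.round(q,1)
E
python3 - <<'E'
from h import *
G=(474.5,-39.5,116)
for f in (0,1):
  print("flip",f)
  for ln in (-40,-45,-50): print(ln,ik(G,5,ln,f),ik(G,5,ln,f,back=110))
  print("up",ik((474.5,-39.5,160),5,-45,f),ik((474.5,-200,160),5,-45,f))
  for yaw in (-35,-20,0):
    c=np.array([503,-345]);u=np.array([np.cos(np.radians(yaw)),np.sin(np.radians(yaw))]);n=np.array([-u[1],u[0]])
    g=c-108*u-25*n
    print(yaw,g);[print("  ",r,ik((*g,150),yaw,-45+r,f)) for r in (0,45,90,115,130)]
E
```

```text
flip 0
-40 [-10.7  -0.4  -7.2 -38.4 -94.7 -73.6] [ -17.6    2.4    4.4  -38.1 -105.9  -73.6]
-45 [-13.8   2.3  -5.4 -42.5 -97.5 -71.1] [ -20.9    5.8    6.3  -42.1 -108.5  -71.4]
-50 [ -16.6    5.1   -3.7  -46.4 -100.4  -69. ] [ -24.     9.1    8.1  -45.9 -111.1  -69.6]
up [ -13.9    0.2   -2.7  -43.  -101.1  -74.3] [ -27.7   13.5   10.8  -39.4 -110.4  -63.7]
-35 [ 400.19216831 -303.53254598]
   0 [-47.    0.2  -3.4 -44.  -95.8 -78.9]
   45 [ -14.1  -12.3  -19.2   -0.   -83.1 -110.9]
   90 [   5.7   -2.2  -30.8   32.5  -93.8 -138.2]
   115 [   9.1   10.2  -33.9   43.9 -103.4 -147.9]
   130 [   9.    18.5  -35.1   49.7 -109.9 -153. ]
-20 [ 392.96269337 -331.55414004]
   0 [ -46.7   10.6    6.8  -41.  -105.7  -67.8]
   45 [-17.7 -10.4 -17.6  -0.  -82.8 -92.3]
   90 [   4.5  -11.5  -41.3   40.3  -84.4 -127.5]
   115 [   7.8   -1.1  -48.1   56.3  -92.8 -142.8]
   130 [   7.     7.7  -50.    64.2  -99.6 -151.1]
0 [ 395. -370.]
   0 [ -43.8   23.1   20.2  -34.9 -117.   -54. ]
   45 [-21.8  -6.1 -13.7   0.  -82.3 -68.2]
   90 [  -1.4  -22.9  -52.2   49.3  -68.8 -110.8]
   115 None
   130 No
[... 369 characters left out ...]
[ 400.19216831 -303.53254598]
   0 [-47.    0.2  -3.4 -44.  -95.8 101.1]
   45 [-14.1 -12.3 -19.2   0.  -83.1  69.1]
   90 [  5.7  -2.2 -30.8  32.5 -93.8  41.8]
   115 [   9.1   10.2  -33.9   43.9 -103.4   32.1]
   130 [   9.    18.5  -35.1   49.7 -109.9   27. ]
-20 [ 392.96269337 -331.55414004]
   0 [ -46.7   10.6    6.8  -41.  -105.7  112.2]
   45 [-17.7 -10.4 -17.6   0.  -82.8  87.7]
   90 [  4.5 -11.5 -41.3  40.3 -84.4  52.5]
   115 [  7.8  -1.1 -48.1  56.3 -92.8  37.2]
   130 [  7.    7.7 -50.   64.2 -99.6  28.9]
0 [ 395. -370.]
   0 [ -43.8   23.1   20.2  -34.9 -117.   126. ]
   45 [-21.8  -6.1 -13.7   0.  -82.3 111.8]
   90 [ -1.4 -22.9 -52.2  49.3 -68.8  69.2]
   115 None
   130 None
```

Run:
```python
from h import *
c=np.array([503,-345])
for zh in (150,190):
 for yaw in (20,45,60,75,90):
    u=np.array([np.cos(np.radians(yaw)),np.sin(np.radians(yaw))]);n=np.array([-u[1],u[0]])
    g=c-108*u-25*n
    print(zh,yaw,g.round(),*[f"\n {r} {ik((*g,zh),yaw,-45+r,1)}" for r in (0,30,60,90,115,130)])
```

```text
150 20 [ 410. -405.] 
 0 [ -39.1   34.1   32.5  -26.7 -126.   140.6] 
 30 [-30.6  11.3   6.4  -9.5 -96.7 140.5] 
 60 [-18.  -12.2 -24.8  12.7 -68.6 124.3] 
 90 [-11.5 -29.9 -57.8  53.1 -49.   89.7] 
 115 None 
 130 None
150 45 [ 444. -439.] 
 0 [ -31.8   45.3   44.3  -12.6 -132.5  162. ] 
 30 [-28.7  19.6  14.5  -4.2 -99.3 163.5] 
 60 [-23.4  -6.1 -17.    6.  -65.2 156.5] 
 90 [-21.2 -28.4 -53.4  37.9 -27.7 128.1] 
 115 None 
 130 [ -64.   -29.6  -46.6 -120.7  -22.2  -55.6]
150 60 [ 471. -451.] 
 0 None 
 30 None 
 60 None 
 90 [-24.3 -22.  -40.1   8.8 -27.3 168.2] 
 115 None 
 130 [ -66.3  -17.8  -36.6 -106.6  -38.   -65.6]
150 75 [ 499. -456.] 
 0 [ -22.8   52.    47.5    7.2 -130.1 -169.8] 
 30 [ -24.3   26.2   20.6    2.4  -99.2 -170.6] 
 60 [ -27.1    3.5   -4.3   -3.4  -67.6 -167. ] 
 90 [ -32.7  -12.4  -22.4  -20.4  -38.2 -151. ] 
 115 [-53.1 -12.6 -23.  -70.7 -37.9 -98.9] 
 130 [-68.   -5.3 -25.6 -99.  -53.6 -68.4]
150 90 [ 528. -453.] 
 0 [ -18.5   51.    43.1   15.8 -124.5 -157.6] 
 30 [ -21.6   27.8   21.6    5.5  -97.8 -158.3] 
 60 [ -27.7    8.2    2.2   -7.3  -70.8 -150
[... 693 characters left out ...]
 -23.5 -36.5   7.6 -32.4 169.5] 
 115 None 
 130 [-62.2 -23.3 -35.1 -99.3 -32.5 -75.8]
190 75 [ 499. -456.] 
 0 [ -22.8   52.    51.6    7.7 -134.  -169.1] 
 30 [ -24.3   25.9   24.4    2.5 -103.2 -170.5] 
 60 [ -27.1    2.8   -0.9   -3.3  -71.7 -167.3] 
 90 [ -32.5  -14.1  -20.1  -18.5  -41.9 -153.4] 
 115 [ -50.5  -16.1  -22.3  -64.7  -37.1 -107. ] 
 130 [-66.3 -10.1 -24.8 -95.4 -51.3 -75.2]
190 90 [ 528. -453.] 
 0 [ -18.5   50.9   46.8   16.6 -128.1 -156.3] 
 30 [ -21.6   27.5   25.4    5.6 -101.8 -157.9] 
 60 [ -27.7    7.6    5.6   -7.2  -74.8 -151.2] 
 90 [ -39.1   -4.4   -6.8  -33.2  -54.7 -129.4] 
 115 [-56.7  -3.7 -10.6 -70.6 -56.4 -95. ] 
 130 [-66.6   2.2 -13.1 -91.3 -66.1 -75.5]
```

```bash
cat > fit.py <<'E'
from h import *
D2=np.radians
rng=np.random.default_rng(0); A=[];B=[];Q=[];W=[]
while len(Q)<60:
    g=(rng.uniform(350,600),rng.uniform(-450,100),rng.uniform(120,350)); y,l=rng.uniform(-60,90),rng.uniform(-50,50)
    p,o=pose(g,y,l); q=manip.solve_ik(list(map(float,p)),list(map(float,o)))
    if q is None: continue
    z=Ro.from_euler('xyz',o,degrees=True).as_matrix()[:,2]; j=D2(q); s=np.array([np.sin(j[0]),-np.cos(j[0]),0])
    A.append([z@s,1]);B.append(p@s);Q.append(j);W.append((p,z))
(D,off),res=np.linalg.lstsq(np.array(A),np.array(B),rcond=None)[:2]; print("D,off",D,off,res)
Q=np.array(Q); wc=np.array([p-D*z for p,z in W])
r=wc[:,0]*np.cos(Q[:,0])+wc[:,1]*np.sin(Q[:,0])
for s in (1,-1):
    f=Q[:,1]+s*Q[:,2]; o=np.ones(len(Q))
    for n,v in (("r",r),("z",wc[:,2])):
        M=np.c_[o,np.sin(Q[:,1]),np.cos(Q[:,1]),np.sin(f),np.cos(f)]; x,e,*_=np.linalg.lstsq(M,v,rcond=None); print(s,n,x.round(1),e)
E
python3 fit.py
```

```text
D,off 333.17847505816854 182.2394790204415 [25164.80599127]
1 r [473.  381.1 105.8   5.2 -34.2] [3815.66359271]
1 z [  53.4 -751.6  472.8  394.9   27.2] [198608.49207022]
-1 r [623.1 390.  -17.7  -0.8 -60.9] [4866.61500588]
-1 z [  91.7  -75.5  381.6 -347.1   76. ] [143191.70427518]
```

```bash
cat > fit2.py <<'E'
exec(open('fit.py').read().split("(D,off)")[0])
import itertools
E=lambda a,t:Ro.from_euler(a,t).as_matrix()
def chain(j,s):
    M=E('z',j[0]);Ms=[M]
    for a,t,k in zip('yyxy',j[1:5],s): M=M@E(a,k*t); Ms.append(M)
    return Ms
best=None
for s in itertools.product((1,-1),repeat=4):
    X=np.vstack([np.hstack(chain(j,s)) for j in Q]); y=np.concatenate([p for p,z in W])
    # tool z carried by link 5 (constant in its frame)
    zz=np.array([chain(j,s)[4].T@w[1] for j,w in zip(Q,W)])
    x=np.linalg.lstsq(X,y,rcond=None)[0]; e=np.abs(X@x-y).max()
    if best is None or e<best[0]: best=(e,s,x,zz.std(0))
np.set_printoptions(precision=1,suppress=True)
print(best[0],best[1],best[3]);print(best[2].reshape(5,3))
np.savez('fk.npz',s=best[1],x=best[2])
E
python3 fit2.py
```

```text
1.2505552149377763e-12 (1, -1, -1, -1) [0. 0. 0.]
[[ -0.    0.  153.9]
 [ -0.    0.  399.9]
 [275.7   0.   -0. ]
 [275.7 -98.3  -0. ]
 [346.8 -98.3   0. ]]
```

```bash
cat >> h.py <<'E'
def links(q):
    j=np.radians(q); E=lambda a,t:Ro.from_euler(a,t).as_matrix()
    M=E('z',j[0]); p=np.array([0,0,153.9]); P=[p]
    M=M@E('y',j[1]); p=p+M@[0,0,399.9]; P.append(p)
    M=M@E('y',-j[2]); p=p+M@[551.4,0,0]; P.append(p)
    M=M@E('x',-j[3]); p=p+M@[0,-196.6,0]; P.append(p)
    M=M@E('y',-j[4]); p=p+M@[346.8,0,0]; P.append(p)
    return np.array(P)
a=np.radians(-1.6); LX=np.linspace(-180,90,40)
LAMP=np.c_[581+LX*np.cos(a),-32+LX*np.sin(a),0*LX+273]
def clear(q):
    """distance to lamp centre line of forearm, wrist offset, tool links; lowest z of wrist"""
    P=links(q); out=[]
    for A,B in zip(P[1:-1],P[2:]):
        S=A+(B-A)*np.linspace(0,1,60)[:,None]; out.append(np.linalg.norm(S[:,None]-LAMP[None],axis=2).min())
    return np.round(out),P[2:4].round()
E
python3 - <<'E'
from h import *
np.set_printoptions(suppress=True)
def show(n,*a,**k):
    q=ik(*a,**k); print(n,q,*( [] if q is None else clear(q)[:1]+tuple(clear(q)[1].tolist())))
G=(474.5,-39.5,116)
show("pick",G,5,-45);show("pre",G,5,-45,back=110);show("up",(474,-40,160),5,-45);show("out",(474,-220,160),5,-45)
c=np.array([503,-345])
for zh,yaw in ((150,90),(150,75),(150,-35),(150,-60)):
    u=np.array([np.cos(np.radians(yaw)),np.sin(np.radians(yaw))]);n=np.array([-u[1],u[0]]);g=c-108*u-25*n
    for r in (0,30,60,90,120): show(f"{yaw} {r}",(*g,zh),yaw,-45+r)
E
```

```text
pick [-13.8   2.3  -5.4 -42.5 -97.5 -71.1] [231. 221. 118.] [546.0, -134.0, 480.0] [494.0, -271.0, 348.0]
pre [ -20.9    5.8    6.3  -42.1 -108.5  -71.4] [305. 329. 118.] [553.0, -211.0, 557.0] [502.0, -348.0, 425.0]
up [ -14.     0.2   -2.7  -43.  -101.2  -74.3] [270. 253.  88.] [536.0, -134.0, 526.0] [494.0, -271.0, 392.0]
out [ -29.2   15.4   12.9  -38.9 -111.5  -62.6] [308. 377. 218.] [574.0, -321.0, 515.0] [494.0, -451.0, 392.0]
90 0 [ -18.5   51.    43.1   15.8 -124.5   22.4] [158. 282. 419.] [813.0, -272.0, 330.0] [760.0, -454.0, 383.0]
90 30 [-21.6  27.8  21.6   5.5 -97.8  21.7] [245. 294. 421.] [683.0, -270.0, 448.0] [613.0, -453.0, 467.0]
90 60 [-27.7   8.2   2.2  -7.3 -70.8  29.3] [292. 333. 423.] [536.0, -281.0, 492.0] [443.0, -453.0, 467.0]
90 90 [-39.5  -2.8  -9.  -34.9 -51.8  53.6] [336. 380. 426.] [408.0, -336.0, 494.0] [296.0, -453.0, 382.0]
90 120 [-61.3   1.3 -12.4 -80.5 -59.2  97.2] [406. 467. 435.] [262.0, -478.0, 423.0] [211.0, -453.0, 235.0]
75 0 [ -22.8   52.    47.5    7.2 -130.1   10.2] [178. 337. 442.] [797.0, -335.0, 357.0] [723.0, -516.0, 381.0]
75 30 [-2
[... 830 characters left out ...]
290.0] [533.0, -113.0, 382.0]
-35 120 [   9.2   12.9  -34.3   45.9 -105.5 -149.7] [98. 40. 40.] [458.0, 74.0, 139.0] [582.0, -44.0, 235.0]
-60 0 [ -40.4  -18.8  -20.3  -43.6  -75.2 -103. ] [344. 357. 266.] [322.0, -274.0, 518.0] [227.0, -380.0, 382.0]
-60 30 [ -16.6  -17.8  -20.9  -11.1  -76.7 -131.8] [250. 251. 251.] [410.0, -122.0, 505.0] [353.0, -307.0, 467.0]
-60 60 [  -3.1   -4.8  -16.6    8.1  -90.9 -147.7] [167. 167. 217.] [506.0, -27.0, 440.0] [501.0, -222.0, 467.0]
-60 90 [   3.4   12.6  -11.1   19.3 -107.1 -154.6] [ 84.  68. 153.] [591.0, 35.0, 323.0] [628.0, -149.0, 382.0]
-60 120 [   5.6   29.5   -8.6   28.2 -122.2 -157.4] [76. 64. 86.] [628.0, 62.0, 162.0] [702.0, -105.0, 235.0]
```

Run:
```python
from h import *
manip.set_gripper(60,100)
p,o=pose((474.5,-39.5,116),5,-45,back=110); manip.goto(list(p),list(o))
w=cams.get_calibration("wrist"); im=cams.get_image("wrist"); cv2.imwrite("pics/w1.png",im[:,:,::-1])
np.save("w1.npy",w,allow_pickle=True)
im2=im[:,:,::-1].copy()
for s in range(-46,55,10):
    X=np.array([474.5,-39.5,116])+s*np.array([np.cos(np.radians(5)),np.sin(np.radians(5)),0]); q=proj(w,X); cv2.circle(im2,tuple(int(v) for v in q.round()),2,(255,0,255),-1)
    if s in(-46,4,54): print(q)
cv2.imwrite("pics/w1b.png",im2); print(manip.get_clock(),manip.get_force())
```

```text
[277.73020575 160.59184335]
[277.66270419 223.85302851]
[277.6030424  279.76691893]
2.5833 [-1.04794291  0.10986229 -0.11796181]
```

View pics/w1b.png

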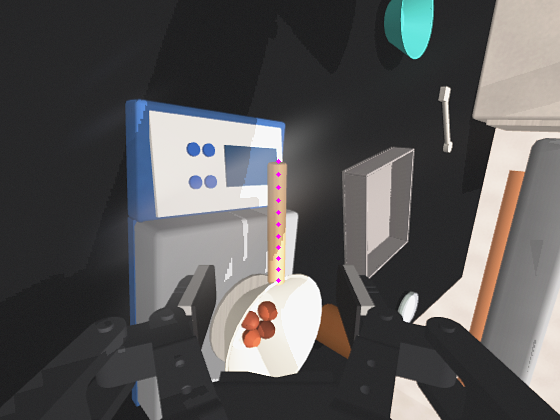

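The wrist view confirms the estimate: the projected handle line (277,160)–(277,280) lies on the wooden bar of the white dish, which holds four lumps at about (260,325). Next I grasp and lift.

Run:
```python
from h import *
G=np.array((474.5,-39.5,117.3))
p,o=pose(G,5,-45); 
print(manip.move_l(list(p),list(o),rate=80,max_force=6)); f0=np.array(manip.get_force())
manip.set_gripper(0,100); print(manip.get_gripper_width(),manip.get_grasp_force(),manip.get_force()-f0)
manip.move_l([p[0],p[1],p[2]+42],list(o),rate=60)
print(manip.get_force()-f0,manip.get_ft_torque(),manip.get_clock())
w=cams.get_calibration("wrist"); im=cams.get_image("wrist"); s=cams.get_image("scene")[120:320,180:360]
o=np.zeros((420,760,3),np.uint8); o[:,:560]=im; o[:200,570:750]=s; cv2.imwrite("pics/w2.png",o[:,:,::-1])
```

```text
False
12.316651120699644 97.63312339782715 [ 1.65333204 -0.18930322 -0.3306167 ]
[ 0.41647785  0.37762521 -2.56203739] [-2.60084849  0.07905055 -0.03002162] 5.4583
```

View pics/w2.png

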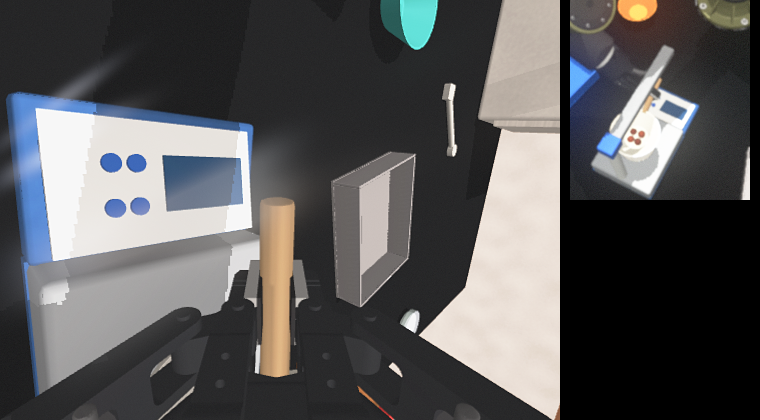

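Run:
```python
from h import *
def go(g,yaw,lean): p,o=pose(g,yaw,lean); manip.goto(list(p),list(o))
p,o=pose((474.5,-230,165),5,-45); manip.move_l(list(p),list(o),rate=130)
for k in (0.25,.5,.75,1): 
    g=np.array((474.5,-230,165))*(1-k)+np.array((528,-453,165))*k; go(g,5+85*k,-45+30*k)
w=cams.get_image("wrist"); s=cams.get_image("scene"); t=cams.get_image("top")
o=np.zeros((420,790,3),np.uint8); o[:,:460]=s[:,:460]; o[:250,470:]=t[90:340,240:560]; cv2.imwrite("pics/w3.png",o[:,:,::-1])
print(manip.get_clock(),manip.get_force(),manip.get_grasp_force(),manip.get_qpos())
```

```text
9.0917 [-0.10133486  0.5303893  -2.36698579] 97.75855779647827 [-21.58189786  27.65875587  22.95799448   5.42909164 -99.32262431
  21.64214277]
```

View pics/w3.png

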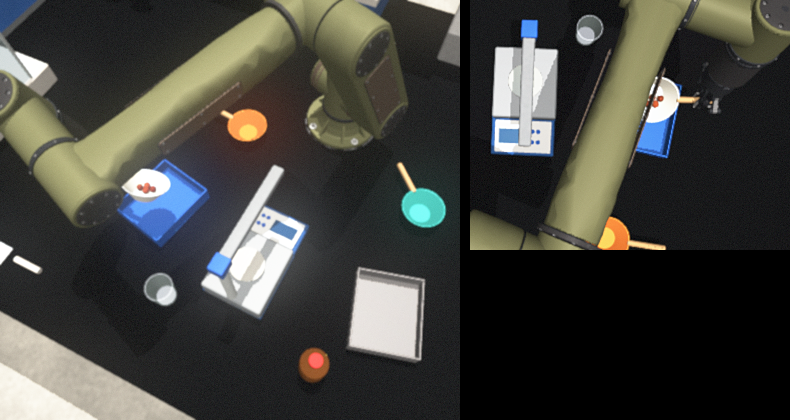

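The scene picture shows the dish with four lumps at (147,185), over the far half of the blue tray. The empty pan is visible at (248,262). Next I pour.

Run:
```python
from h import *
def go(r): p,o=pose((530,-453,148),90,-45+r); manip.goto(list(map(float,p)),list(map(float,o)))
for r in (30,50,65,80,95,110,122): go(r)
print(manip.get_clock())
for _ in range(3): go(112); go(122)
manip.wait(.3)
s=cams.get_image("scene"); t=cams.get_image("top"); w=cams.get_image("wrist")
o=np.zeros((500,790,3),np.uint8); o[:500,:390]=cv2.resize(s[130:280,95:212],(390,500)); o[:360,400:]=cv2.resize(t[140:260,330:460],(390,360)); cv2.imwrite("pics/w4.png",o[:,:,::-1])
print(manip.get_clock(),manip.get_force(),manip.get_grasp_force(),manip.get_qpos().__str__())
```

```text
11.6833
14.2333 [-0.27997178 -0.39405287 -2.11117523] 98.0809235572815 [-62.43911363   2.4050676  -12.57499423 -83.33718762 -60.45064787
 100.06996824]
```

View pics/w4.png

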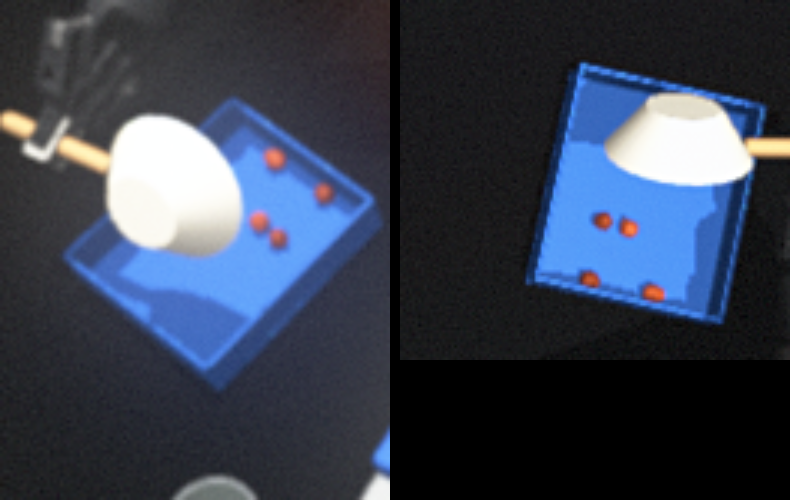

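All four lumps are in the tray: scene crop (275,158), (323,192), (260,222) and (279,238), and the top crop agrees. Now I take the dish back.

Run:
```python
from h import *
def go(g,yaw,lean): p,o=pose(g,yaw,lean); manip.goto(list(map(float,p)),list(map(float,o)))
for r in (95,60,30): go((530,-453,160),90,-45+r)
for k in (.75,.5,.25,0): 
    g=np.array((474.5,-230,165))*(1-k)+np.array((528,-453,165))*k; go(g,5+85*k,-45+30*k)
H=np.array((474.5,-39.5,145))
p,o=pose(H,5,-45); manip.move_l(list(p),list(o),rate=120)
manip.wait(.3); print(manip.get_clock(),manip.get_force())
u=np.array([np.cos(np.radians(5)),np.sin(np.radians(5)),0]);n=np.array([-u[1],u[0],0])
c=H+108*u; t=np.linspace(0,6.283,60,endpoint=False)
W=np.zeros((495,790,3),np.uint8)
for nm,(x0,y0,ww,hh),X in (("scene",(190,160,130,165),0),("top",(245,105,130,150),400)):
    K=cams.get_calibration(nm); im=cv2.resize(cams.get_image(nm)[y0:y0+hh,x0:x0+ww,::-1],None,fx=3,fy=3,interpolation=cv2.INTER_CUBIC)
    pts=[c+60*np.cos(a)*u+60*np.sin(a)*n+[0,0,6] for a in t]+[H-46*u,H-54*u]
    for q in pts: cv2.circle(im,tuple(int(v) for v in ((proj(K,q)-[x0,y0])*3+1).round()),1,(255,0,255),-1)
    W[:hh*3,X:X+390]=im
cv2.imwrite("pics/w5.png",W)
w=cams.get_calibration("wrist"); im=cams.get_image("wrist"); cv2.imwrite("pics/w5w.png",im[:,:,::-1]); print(proj(w,H-46*u),proj(w,H-46*u+[0,0,7.5]))
```

```text
19.9333 [-0.36787515 -0.29527432 -2.06097193]
[278.22672099 197.66685595] [291.82970288 201.06018691]
```

View pics/w5.png

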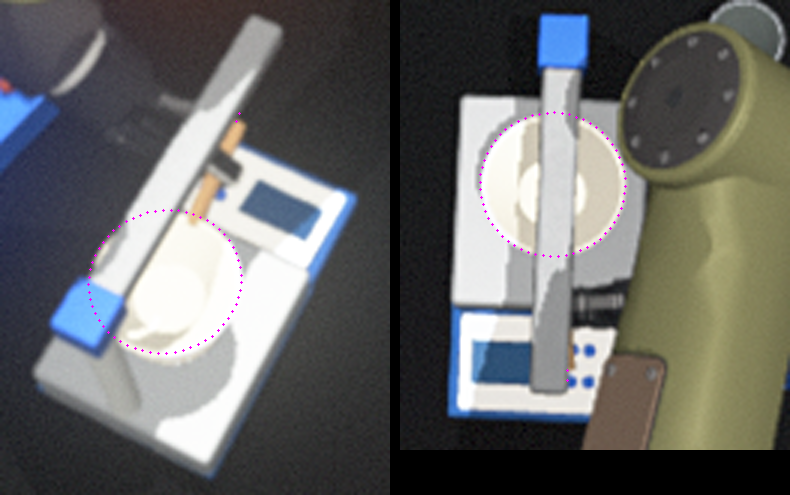

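The top view shows the dish empty, held level, and its rim matching the predicted circle at (553,185), centred over the block. Next I lower it, feeling for the touch.

Run:
```python
from h import *
H=np.array((474.5,-39.5,145)); p,o=pose(H,5,-45); o=list(o)
at=lambda z:[float(p[0]),float(p[1]),float(p[2]+z-145)]
manip.move_l(at(123),o,rate=30); manip.wait(.3); f0=np.array(manip.get_force())
hit=manip.move_l(at(114.5),o,rate=4,max_force=0.8)
print(hit,manip.get_force()-f0,manip.get_ee_pos()[2]-p[2]+145,manip.get_clock())
if not hit: print("no touch")
manip.wait(.3); print(manip.get_force()-f0)
im=cams.get_image("scene"); cv2.imwrite("pics/w6.png",cv2.resize(im[160:325,190:320,::-1],None,fx=3,fy=3))
```

```text
True [0.0733287  0.68234663 0.6870765 ] 118.67503915089172 22.35
[0.22525527 0.52330991 1.53930554]
```

Run:
```python
from h import *
manip.set_gripper(16,20); manip.wait(.2); manip.set_gripper(22); manip.wait(.2); print(manip.get_force()); manip.set_gripper(55); manip.wait(.3)
P=np.array(manip.get_ee_pos()); R=Ro.from_euler('xyz',manip.get_eef_rot(),degrees=True).as_matrix()
manip.move_l(list(P-130*R[:,2]),rate=80)
b=P-130*R[:,2]; manip.move_l([b[0]-30,b[1]-150,b[2]+20],rate=150); manip.wait(.5)
W=np.zeros((495,790,3),np.uint8)
for nm,(x0,y0,ww,hh),X in (("scene",(190,160,130,165),0),("top",(245,105,130,150),400)):
    im=cv2.resize(cams.get_image(nm)[y0:y0+hh,x0:x0+ww,::-1],None,fx=3,fy=3,interpolation=cv2.INTER_CUBIC); W[:hh*3,X:X+390]=im
cv2.imwrite("pics/w7.png",W); print(manip.get_clock(),manip.get_force())
```

```text
[-0.07987784 -0.21614068  1.27244731]
27.8167 [-0.03897387  0.65242382  0.38368256]
```

View pics/w7.png

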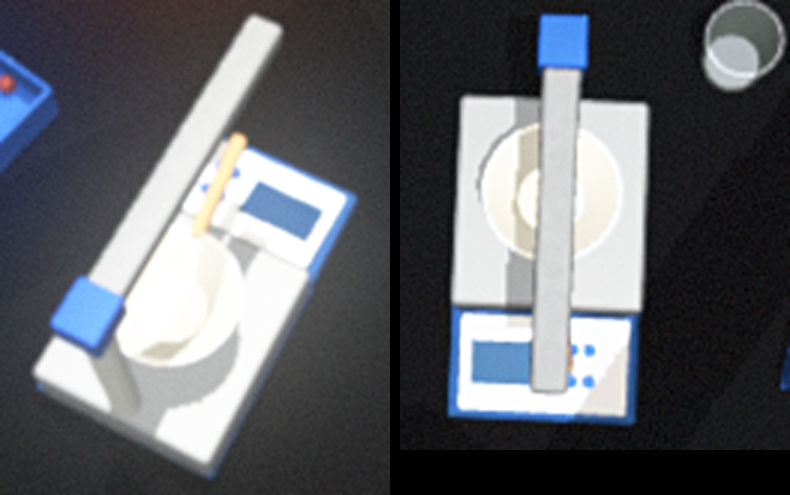

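The dish stands empty and upright at its starting place, rim centre (551,191) in the top crop. The balance, lamp and beaker look undisturbed and the hand is clear.

```bash
python3 -c "
from cell import order
print(order.close_job())"
```

```text
the job is handed in; nothing more can be done
None
```

I poured all four lumps into the blue tray, stood the empty dish back upright in the middle of the pan (touch felt at about 1.5 N), moved the arm clear and handed the job in; no verdict was returned.

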